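# Seat a steel dowel in a drilled stone

### The arm

A 6-joint arm with a two-finger parallel gripper is mounted at the origin on the work surface. World frame = base frame: x ahead of the robot, y to its left, z up, the work surface at z = 0. Lengths are in mm, angles in degrees, forces in N, time in s.
With the tool pointing down it reaches from about 300 to 750 mm from the base axis. Payload 8.5 kg.
Tool frame: the origin (TCP) lies at the very end of the fingers, on their centre line; the grasp point (between the pads) lies 19 mm behind it; z points along the fingers, y is the line along which they close (so a half turn about z gives the same grasp; the last joint's range is limited). The gripper opens to 88 mm and grips with 3 to 60 N. Pads are 18 mm wide; open, the fingers measure 123 mm over their backs; the gripper's body (75 mm by 187 mm) begins 45 mm behind the grasp point.
Start: joints at [-78.341, 21.807, 74.336, -0, 83.858, -12.336], TCP at [223.658, -502.452, 238.748] pointing down, gripper open.
Joint ranges: [-178.18, 178.18], [-50.72, 133.34], [12.68, 142.11], [-81.47, 261.47], [9.98, 163.14], [-165.26, 165.26]. Speed limits (degrees/s): [136.94, 136.94, 180, 180, 180, 180].

### API

Orientations are given as a 3x3 rotation matrix whose columns are the frame's x, y, z axes.
In Python, from workcell import * gives the robot as it stands. The module is installed in compiled form; this text tells all that it offers. Calls block until the motion is done:
- move_pose(position, orientation): joint-space move of the TCP to a pose.
- move_l(position, frame=None, rate=150, force_limit=None): straight line of the TCP; frame=None keeps the orientation; rate is the mean speed in mm/s. With force_limit (N) it stops when the force on the tool has changed by that much, and returns True; else False.
- move_joints(angles): joint-space move.
- gripper_open() and grasp(f_grip=None): open the fingers fully, or close them until they stop; f_grip is the grip in N (None keeps the last).
- hold(seconds).
- solve_ik(position, orientation): joint angles nearest the present ones, or None.
- get_state(): the state.
- read_camera(name): name is "scene" or "top" or "wrist"; returns a dict with "color" (384x512x3 uint8, red, green, blue), "depth" (384x512 float32, mm along the optical axis (not along the pixel's ray), 0 where there is no reading), "vfov" (degrees; the focal length in pixels is half the picture's height over the tangent of half this angle, whatever the lens; pixels are square), "cx", "cy" (the principal point, pixels), "world_to_cam" (4x4, takes a point from world to camera coordinates); the wrist camera has in their place "T_tool_cam" (4x4, takes a point from camera to tool coordinates, whose origin is the TCP and whose axes are the flange's). Camera axes: x right, y down, z forward; pixel columns grow to the right and rows downward; lengths in mm; the calibration is good to about 2 mm. The wrist camera is an equidistant fisheye: a pixel r from the principal point sees the ray r / f radians off the axis. A picture is of the moment at which its call begins: read the wrist's pose just before it.
A pose or a line that the arm cannot do raises MotionError and nothing moves.
- sign_off(): hands the job in; it is judged then, once.
Trained networks look in the newest picture that a camera, given by its name, has taken for a name from the list of things; names that differ only in an ending like _2 or _b are one class to them, and where a whole thing is asked for, a point or a joint stands for the part that bears it (a point fixed in the world has none). Each returns a list of dicts, best first, with "p" (0 to 1); they miss things now and then, are a little off and sometimes report something else, mostly with a low value. They report only what shows in the picture. A call takes as long as a camera call.
- search_frame(thing, camera): "rect" ([left, top, right, bottom] in pixels, round what is visible of it).
- place_of(thing, camera): "centre" ([column, row] in pixels: a listed point, or the origin of a listed thing).
The state is a dict: "time": time; "q": joint angles; "dq": joint speeds; "tau": joint torques, N m; "ee_pos": TCP position; "ee_rot": TCP orientation; "ft_force": force on the tool from outside, world axes, zero at the start; "moment": the same for the moment, N m; "finger_gap": opening from 0.0 (shut) to 1.0 (fully open); "grip_force": force on a finger pad.
Only numpy, scipy, OpenCV 4.12 (cv2) and the standard library are available. Lean on these libraries where they do the work, as an engineer would, in place of code of your own. Each camera call takes 0.05 s, during which the arm holds its last target. There are 200 camera calls.

### The job

Fit the thicker of the two steel dowels into the hole drilled in the top of the stone: lean the dowel and start its lower edge in the mouth of the hole, then straighten it up and slide it fully home, standing upright, and let go of it. Leave the thin dowel, the mallet, the chisel and the brush where they are.

Things in the scene. Friction and masses are not known exactly. Their poses are not given: they have to be found in the camera images.
- dowel: The thick dowel: plain round stainless-steel pin, 22 mm diameter, 120 mm long, 0.25 to 0.45 kg, with a 1 mm chamfer at the foot. It starts upright in one of the two holes of the stand (either one), 100 mm of it showing, its top 135 mm above the bench. Origin: centre of the foot's end face; z along the pin towards its top.
- thin_dowel: Thin dowel of the same length (120 mm) but 16 mm diameter, upright in the other hole of the stand. Not used; leave it standing there. Origin: centre of its foot; z towards its top.
- stand: Fixed softwood block, 70 (x) by 170 (y) by 35 mm high, with two loose round holes 26 mm wide and 20 mm deep at y = -45 and +45 mm (x = 0). Origin: centre of its underside on the bench; z up.
- cradle: Fixed timber cradle: 12 mm base board 250 by 250 mm, with a square frame of battens (inside 200 by 200 mm, tops 38 mm above the bench). In it, with play all round, sits a grey stone block, 180 by 180 by 80 mm, that cannot be shifted; its flat top is 92 mm above the bench. Origin: centre of the underside on the bench; z up, x and y parallel to the sides.
- hole_nominal (a point): Point over the cradle's centre at the height of the stone's top (92 mm). The real hole is vertical, round, 23.5 mm wide, 50 mm deep, floor flat, no useful chamfer. Its axis lies up to 5 mm in cradle x and up to 5 mm in y from this point, differently each time, and is not measured: find it by touch or camera. With the dowel home its top is 162 mm above the bench.
- mallet: Mason's round mallet standing on its head, handle up: head 100 mm wide, 90 mm high, handle 26 mm wide, top at 188 mm. Leave alone. Origin: centre of the underside.
- chisel: Steel chisel lying flat, about 190 mm long, along its x. Leave alone. Origin: under the middle of its shank.
- brush: Bench brush lying flat along its x. Leave alone. Origin: on its underside.

How it is judged (in metres and radians):
On the way:
1. the dowel, leaning by 7 degrees or more, has its lower edge in the mouth of the hole (foot centre no higher than the stone's top) (angle between dowel's own z axis and vertical between 0.12 and 0.8 rad and z of dowel in the frame of cradle between 0.075 and 0.092 m and x of dowel in the frame of cradle between -0.018 and 0.018 m and y of dowel in the frame of cradle between -0.018 and 0.018 m), for 0.1 s.
At the end, for the whole second after the job is handed in: The thick dowel stands in the stone's hole, its foot within 2 mm of the hole's floor, upright within 0.06 rad, at rest and released (z of dowel in the frame of cradle between 0.039 and 0.044 m and x of dowel in the frame of cradle between -0.009 and 0.009 m and y of dowel in the frame of cradle between -0.009 and 0.009 m and angle between dowel's own z axis and vertical below 0.06 rad and linear speed of dowel below 0.02 m/s); the robot touches nothing.
It fails at once if the thin dowel is disturbed (moved more than 15 mm) (distance of thin_dowel from where it was at the start of the episode above 0.015 m).
It fails at once if the mallet is disturbed (moved more than 20 mm) (distance of mallet from where it was at the start of the episode above 0.02 m).
It fails at once if the chisel is disturbed (moved more than 20 mm) (distance of chisel from where it was at the start of the episode above 0.02 m).
It fails at once if the brush is disturbed (moved more than 20 mm) (distance of brush from where it was at the start of the episode above 0.02 m).
It also fails if it takes over 72 s, if anything falls off the work surface, if the arm or the gripper's body presses on something with over 40 N, if the wrist force passes 120 N, or if a joint passes its speed limit or range.

## Working session

There is one attempt and no reset: what is moved stays moved. The work goes in short steps, each a Python script; the robot and the scene stay as the last script left them, time stands still between calls to the robot, and variables do not carry over. Pictures are saved under pics/ and viewed, at most 10 in all, crops included, and the job is handed in when it is done.

```bash
mkdir -p pics
cat > h.py <<'E'
from workcell import *
import numpy as np, cv2
def K(c): return c["color"].shape[0]/2/np.tan(np.radians(c["vfov"])/2)
def ray(c,u,v):
    f=K(c);M=np.linalg.inv(c["world_to_cam"]);d=np.array([(u-c["cx"])/f,(v-c["cy"])/f,1.]);return M[:3,3],M[:3,:3]@d
def at_z(c,u,v,z):
    o,d=ray(c,u,v);return o+d*(z-o[2])/d[2]
def cloud(c):
    f=K(c);D=c["depth"].astype(float);v,u=np.indices(D.shape);M=np.linalg.inv(c["world_to_cam"])
    P=np.stack([(u-c["cx"])/f*D,(v-c["cy"])/f*D,D],-1);P=P@M[:3,:3].T+M[:3,3];P[D==0]=np.nan;return P
def save(c,n): cv2.imwrite("pics/"+n,cv2.cvtColor(c["color"],cv2.COLOR_RGB2BGR))
E
python3 - <<'E'
from h import *
np.set_printoptions(precision=1,suppress=True)
for n in("top","scene"):
    c=read_camera(n);save(c,n+"0.png");P=cloud(c)
    np.savez(""+n+"0.npz",P=P,color=c["color"],W=c["world_to_cam"])
    print(n,K(c),c["cx"],c["cy"],np.linalg.inv(c["world_to_cam"])[:3,3])
    for t in("dowel","thin_dowel","stand","cradle","hole_nominal","mallet","chisel","brush"):
        print(t,[(np.array(r["rect"]).round(),round(r["p"],2)) for r in search_frame(t,n)[:2]],[(np.array(r["centre"]),round(r["p"],2)) for r in place_of(t,n)[:2]])
a=cv2.imread("pics/top0.png");b=cv2.imread("pics/scene0.png")
cv2.imwrite("pics/both.png",cv2.resize(np.vstack([a,b]),(400,600)))
print(get_state()["time"])
E
```

```text
top 485.03416242509087 250.25472859395015 202.74051341779756 [ 356.   -13.8 1532.6]
dowel [(array([170., 248., 185., 262.]), 0.6)] [(array([179.1, 255.4]), 0.51)]
thin_dowel [(array([204., 241., 211., 249.]), 0.53)] [(array([207.9, 244.6]), 0.52)]
stand [(array([166., 234., 226., 270.]), 0.68)] [(array([193.9, 254.3]), 0.81)]
cradle [(array([260., 192., 355., 287.]), 0.64)] []
hole_nominal [(array([260., 197., 356., 290.]), 0.75), (array([111., 164., 150., 211.]), 0.5)] []
mallet [] [(array([243.9, 164.7]), 0.73)]
chisel [(array([112., 162., 149., 208.]), 0.81)] [(array([127.6, 187.3]), 0.56)]
brush [(array([344., 168., 397., 206.]), 0.76)] [(array([368. , 185.6]), 0.97)]
scene 376.7127191250541 246.0815363487456 191.86254074801354 [1104.  -595.6  667.3]
dowel [(array([262., 116., 269., 150.]), 0.74), (array([289., 168., 334., 243.]), 0.57)] [(array([263.2, 153. ]), 0.51)]
thin_dowel [(array([253., 133., 257., 164.]), 0.47), (array([261., 116., 271., 153.]), 0.37)] [(array([251., 172.]), 0.44)]
stand [(array([239., 143., 279., 186.]), 0.77)] [(array([258.4, 166.3]), 0.95)]
cradle [(array([106., 197., 247., 278.]), 0.61)] []
hole_nominal [(array([103., 194., 242., 280.]), 0.87)] []
mallet [(array([288., 169., 330., 244.]), 0.61), (array([260., 117., 268., 152.]), 0.26)] [(array([307.1, 230.8]), 0.96)]
chisel [(array([321., 161., 381., 166.]), 0.51)] [(array([350.7, 166.2]), 0.72)]
brush [(array([129., 276., 180., 370.]), 0.89)] [(array([156. , 323.8]), 0.8)]
1.7
```

View pics/top0.png

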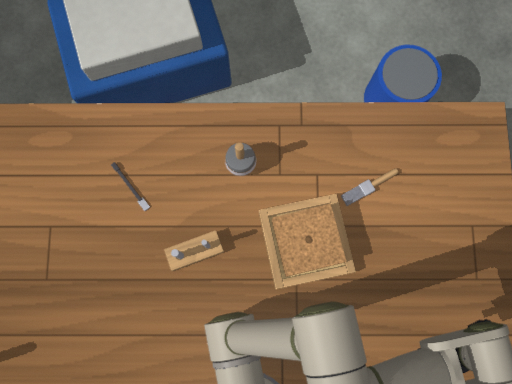

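View pics/scene0.png

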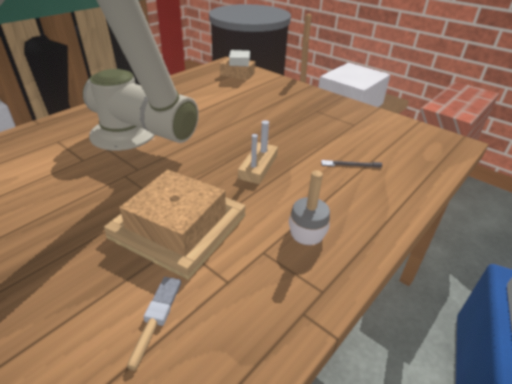

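The top view shows the thick dowel at about (177,254), the thin one at (206,244) and the hole at (308,239). The scene view confirms this, with the thick dowel at the far end of the stand. Next I compute positions.

Run:
```python
from h import *
np.set_printoptions(precision=1,suppress=True)
c=read_camera("top");P=cloud(c);s=read_camera("scene");Q=cloud(s)
def tri(a,b):
    o1,d1=ray(c,*a);o2,d2=ray(s,*b)
    t=np.linalg.lstsq(np.c_[d1,-d2],o2-o1,rcond=None)[0];p,q=o1+d1*t[0],o2+d2*t[1];return (p+q)/2,np.linalg.norm(p-q)
print("hole tri",tri((308,239.5),(174.5,198.5)),"dowel top",tri((176.5,254.5),(265,121.5)), "thin",tri((206,243),(254,136)))
for nm,m in(("dowel",P[246:264,168:186]),("thin",P[236:252,198:214])):
    m=m.reshape(-1,3);k=m[:,2]>115;print(nm,k.sum(),m[k].mean(0),m[k].min(0),m[k].max(0))
m=P.reshape(-1,3);k=(abs(m[:,2]-92)<8)&(abs(m[:,1]+180)<150)
# stone top
st=P[190:292,255:360].reshape(-1,3);k=(st[:,2]>80)&(st[:,2]<105);r=cv2.minAreaRect(st[k][:,:2].astype(np.float32));print("stone",r,np.median(st[k][:,2]))
k=(st[:,2]>25)&(st[:,2]<105);print(cv2.minAreaRect(st[k][:,:2].astype(np.float32)))
sd=P[225:280,160:232].reshape(-1,3);k=(sd[:,2]>25)&(sd[:,2]<45);print("stand",cv2.minAreaRect(sd[k][:,:2].astype(np.float32)),np.median(sd[k][:,2]))
print("hole at92",at_z(c,308,239.5,92),at_z(s,174.5,198.5,92),"dowel135",at_z(c,176.5,254.5,135),at_z(s,265,121.5,135))
w=read_camera("wrist");print(w["T_tool_cam"],K(w),w["cx"],w["cy"],w["vfov"]); print(get_state()["ee_rot"])
```

```text
hole tri (array([ 508.8, -175.8,   87.5]), np.float64(2.536950366684458)) dowel top (array([464.6, 211.3, 133.9]), np.float64(10.655914003865764)) thin (array([496.7, 126.1, 131.8]), np.float64(7.732452535977431))
dowel 56 [466.5 211.8 133.1] [456.6 202.8 115.4] [476.8 223.2 140.9]
thin 27 [496.6 128.4 132.8] [489.1 121.6 118.3] [505.4 135.  142.3]
stone ((510.08599853515625, -179.28623962402344), (180.4778289794922, 180.98741149902344), 13.360468864440918) 92.37083479286275
((520.1730346679688, -214.0175018310547), (250.82864379882812, 324.8953857421875), 11.803863525390625)
stand ((482.70458984375, 171.655517578125), (70.72615051269531, 170.25070190429688), 20.332942962646484) 35.103218707005
hole at92 [ 507.6 -176.3   92. ] [ 514.3 -178.1   92. ] dowel135 [460.7 207.4 135. ] [468.7 214.6 135. ]
[[  -0.    -0.9   -0.3   82.6]
 [   1.     0.    -0.    -1.3]
 [   0.    -0.3    0.9 -145.3]
 [   0.     0.     0.     1. ]] 297.3186396354542 252.08480907042323 191.94421335858945 65.70646984690485
[[ 0.9  0.4 -0. ]
 [ 0.4 -0.9 -0. ]
 [-0.  -0.  -1. ]]
```

```bash
cat >> h.py <<'E'
def R0(yx,yy):
    y=np.array([yx,yy,0.])/np.hypot(yx,yy);z=np.array([0,0,-1.]);return np.c_[np.cross(y,z),y,z]
def wray(w,st,u,v):
    f=K(w);a=np.array([u-w["cx"],v-w["cy"]]);r=np.hypot(*a)+1e-9;th=r/f
    d=np.array([*(np.sin(th)*a/r),np.cos(th)]);T=np.eye(4);T[:3,:3]=np.array(st["ee_rot"]);T[:3,3]=st["ee_pos"];M=T@w["T_tool_cam"]
    return M[:3,3],M[:3,:3]@d,M
def wcloud(w,st):
    f=K(w);D=w["depth"].astype(float);v,u=np.indices(D.shape);a=u-w["cx"];b=v-w["cy"];r=np.hypot(a,b)+1e-9;t=np.tan(r/f)
    _,_,M=wray(w,st,0,0);P=np.stack([a/r*t*D,b/r*t*D,D],-1)@M[:3,:3].T+M[:3,3];P[D==0]=np.nan;return P
def snap(n):
    st=get_state();w=read_camera("wrist");save(w,n+".png");np.savez(n+".npz",P=wcloud(w,st),color=w["color"]);return w,st
E
python3 - <<'E'
from h import *
np.set_printoptions(precision=1,suppress=True)
for s in (1,-1):
  for p in((510,-178,220),(465,211,250),(465,211,91),(510,-178,118)):
    print(s,p,solve_ik(np.array(p,float),R0(s*.94,s*.35)),solve_ik(np.array(p,float),R0(s*.35,-s*.94)))
E
```

```text
1 (510, -178, 220) [-31.8  21.6  77.8  -0.   80.5 -52.2] [-31.8  21.6  77.8  -0.   80.5  37.8]
1 (465, 211, 250) [11.1 17.4 79.2 -0.  83.4 -9.3] [11.1 17.4 79.2 -0.  83.4 80.7]
1 (465, 211, 91) [11.1 27.3 93.1 -0.  59.6 -9.3] [11.1 27.3 93.1 -0.  59.6 80.7]
1 (510, -178, 118) [-31.8  27.7  86.5  -0.   65.8 -52.2] [-31.8  27.7  86.5  -0.   65.8  37.8]
-1 (510, -178, 220) [-31.8  21.6  77.8  -0.   80.5 127.8] [ -31.8   21.6   77.8   -0.    80.5 -142.2]
-1 (465, 211, 250) None [ 11.1  17.4  79.2  -0.   83.4 -99.3]
-1 (465, 211, 91) None [ 11.1  27.3  93.1  -0.   59.6 -99.3]
-1 (510, -178, 118) [-31.8  27.7  86.5  -0.   65.8 127.8] [ -31.8   27.7   86.5   -0.    65.8 -142.2]
```

Run:
```python
from h import *
np.set_printoptions(precision=1,suppress=True)
R=R0(.94,.35)
for i,(p,t) in enumerate([((510,-178,190),"hole_nominal"),((480,-178,240),"hole_nominal"),((465,211,250),"dowel"),((440,190,220),"dowel")]):
    move_pose(np.array(p,float),R);hold(.2);w,st=snap(f"w{i}");print(i,st["time"],st["ee_pos"],[(np.array(r["centre"]),r["p"]) for r in place_of(t,"wrist")[:2]],[(np.array(r["rect"]),r["p"]) for r in search_frame(t,"wrist")[:2]])
a=[cv2.imread(f"pics/w{i}.png") for i in range(4)]
cv2.imwrite("pics/w.png",cv2.resize(np.vstack([np.hstack(a[:2]),np.hstack(a[2:])]),(800,600)))
```

```text
0 3.65 [ 509.8 -178.7  190. ] [] [(array([140.9,  42.3, 389.9, 283.6]), 0.91)]
1 4.3417 [ 480.  -177.8  238.9] [(array([320.7, 316.8]), 0.26)] [(array([174.3,  57.2, 392.2, 251.7]), 0.78)]
2 6.1417 [465.4 210.3 249.9] [(array([256.1, 156.4]), 0.76)] [(array([246.3, 154.4, 269.3, 191.8]), 0.6)]
3 6.7917 [441.  190.3 220.7] [(array([280.4, 153.7]), 0.74), (array([277.4, 188.4]), 0.43)] [(array([272. , 147.6, 306.3, 193.9]), 0.83)]
```

View pics/w.png

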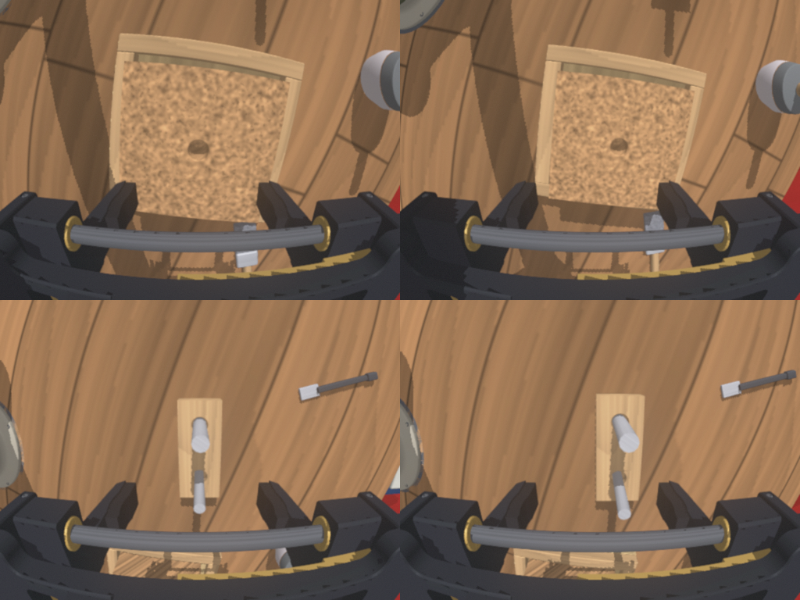

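The wrist pictures show the hole at about (253,188) in w0 and (281,185) in w1. The thick dowel's top is at (257,187) in w2 and (294,184) in w3, with the thin dowel below it.

```bash
cat > an.py <<'E'
import numpy as np,cv2
from scipy.optimize import least_squares
np.set_printoptions(precision=2,suppress=True)
def circ(X):
    return least_squares(lambda p:np.hypot(X[:,0]-p[0],X[:,1]-p[1])-p[2],[*X.mean(0),11],loss="soft_l1").x
if __name__=="__main__":
  for i in(0,1):
    d=np.load(f"w{i}.npz");P=d["P"];g=d["color"].sum(-1)/3.
    near=np.hypot(P[...,0]-509,P[...,1]+177)<70
    st=P[near&(P[...,2]>88)&(P[...,2]<97)];zt=np.median(st[:,2])
    near=np.hypot(P[...,0]-509,P[...,1]+177)<40
    m=(near&(P[...,2]<zt-4)).astype(np.uint8);n,l,s,c=cv2.connectedComponentsWithStats(m);k=1+s[1:,4].argmax();print(i,"ztop",zt,s[k],c[k])
    # stone-side rim: stone points adjacent to the mask
    ring=(cv2.dilate((l==k).astype(np.uint8),np.ones((3,3)))>0)&(l!=k)&(abs(P[...,2]-zt)<4)
    X=P[ring][:,:2];print("depth rim",ring.sum(),circ(X))
    S=st[:,:2].astype(np.float32)
    full=P[(abs(P[...,2]-zt)<4)&(np.hypot(P[...,0]-509,P[...,1]+177)<140)]
    print("stone",cv2.minAreaRect(full[:,:2].astype(np.float32)))
    v,u=np.argwhere(l==k).T.min(1);
    cr=d["color"][v-12:v+30,u-12:u+34];cv2.imwrite(f"pics/crop{i}.png",cv2.resize(cr[...,::-1],None,fx=10,fy=10,interpolation=0))
  for i in(2,3):
    d=np.load(f"w{i}.npz");P=d["P"];
    for c0 in((465,211),(497,128)):
        near=(np.hypot(P[...,0]-c0[0],P[...,1]-c0[1])<25)&(P[...,2]>60)
        z=P[near][:,2];zt=np.percentile(z,90);T=P[near&(P[...,2]>zt-3)]
        (x,y),r=cv2.minEnclosingCircle(T[:,:2].astype(np.float32));print(i,near.sum(),"ztop",zt,len(T),x,y,r,T.mean(0))
        for lo,hi in((60,85),(85,110)):
            A=P[near&(P[...,2]>lo)&(P[...,2]<hi)][:,:2]
            if len(A)>8: print("   side",lo,circ(A))
E
python3 an.py
```

```text
0 ztop 91.13693073103772 [241 179  27  25 509] [253.87 190.82]
depth rim 105 [ 510.55 -174.99   12.12]
stone ((510.6575622558594, -176.1801300048828), (180.89437866210938, 181.22177124023438), 13.3561429977417)
1 ztop 91.1229199040074 [270 177  21  20 322] [279.74 186.84]
depth rim 86 [ 510.05 -175.2    11.74]
stone ((510.8657531738281, -176.02371215820312), (181.9788360595703, 181.02488708496094), 13.400774955749512)
2 3606 ztop 352.79062912780904 1013 457.0557861328125 231.93295288085938 10.866246223449707 [456.95 233.13 352.09]
   side 60 [468.15 216.34  10.68]
   side 85 [468.14 215.92  11.  ]
2 555 ztop 134.30042455958906 160 497.6282958984375 133.14505004882812 8.130046844482422 [497.33 133.56 133.97]
   side 60 [498.02 133.34   7.68]
   side 85 [497.68 133.34   7.16]
3 13651 ztop 325.60464990181885 2863 462.9187316894531 220.11781311035156 23.157806396484375 [463.44 223.99 325.33]
   side 60 [467.61 215.95  10.98]
   side 85 [467.73 215.82  11.07]
3 704 ztop 134.15686757778042 195 497.26531982421875 133.05152893066406 8.13103199005127 [497.23 133.34 133.9 ]
   side 60 [497.54 132.43   7.87]
   side 85 [497.98 132.32   8.14]
```

Run:
```python
from h import *
from an import circ
np.set_printoptions(precision=2,suppress=True)
R=R0(.94,.35);p=np.array([467.9,216.,0])
move_pose(p+[0,0,180],R);print("stop",move_l(p+[0,0,91],rate=100,force_limit=8))
s=get_state();print(s["ee_pos"],s["ft_force"])
grasp(50);s=get_state();print("gap",s["finger_gap"]*88,s["grip_force"],s["ee_pos"],s["ft_force"])
move_l(p+[0,0,245],rate=120);hold(.3)
s=get_state();print(s["time"],"gap",s["finger_gap"]*88,s["ft_force"],s["moment"])
w,st=snap("w4");P=wcloud(w,st);T=(P-st["ee_pos"])@np.array(st["ee_rot"])   # tool coords
for lo,hi in((5,25),(25,45),(45,60),(60,74)):
    k=(T[...,2]>lo)&(T[...,2]<hi)&(np.hypot(T[...,0],T[...,1])<18);A=T[k][:,:2]
    if len(A)>20:print(lo,hi,len(A),circ(A))
k=(np.hypot(T[...,0],T[...,1])<18);print("foot z",np.nanmax(T[...,2][k]),np.percentile(T[...,2][k],98))
```

```text
stop False
[468.21 216.03  91.63] [-0.16 -0.24  1.  ]
gap 20.861985913736405 49.99241441488266 [467.77 215.96  90.98] [ 0.11 -0.54  0.43]
11.075 gap 20.992058506371464 [ 0.17 -0.03 -3.  ] [ 0.01 -0.1   0.06]
5 25 476 [ 0.87  0.57 10.41]
25 45 351 [ 0.69  0.63 10.68]
45 60 205 [ 0.7   0.59 10.72]
60 74 161 [ 0.68  0.61 10.77]
foot z 232.32939626662437 230.46850720179683
```

View pics/w4.png

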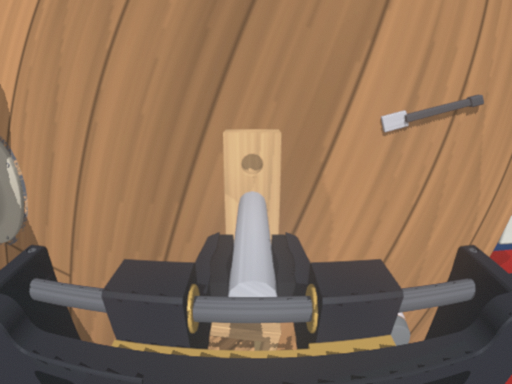

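The dowel is held, its foot at (252,195) and straight in the grip. Now I lean it and start it in the hole.

```bash
cat >> h.py <<'E'
R=R0(.94,.35);XT,YT=R[:,0],R[:,1];LF=76.
H=np.array([510.3,-175.1,0])-.7*XT-.6*YT
def pose(foot,deg):   # dowel top leaning towards +YT by deg
    Q=cv2.Rodrigues(XT*np.radians(deg))[0]@R
    if (Q[:,2]@YT>0)==(deg>0): Q=cv2.Rodrigues(-XT*np.radians(deg))[0]@R
    return foot-Q[:,2]*LF,Q
def foot():
    s=get_state();return np.array(s["ee_pos"])+np.array(s["ee_rot"])[:,2]*LF
def tell(m=""):
    s=get_state();f=foot();F=np.array(s["ft_force"]);print(m,"t",round(s["time"],1),"foot-H x,y,z",np.round([(f-H)@XT,(f-H)@YT,f[2]],2),"F x,y,z",np.round([F@XT,F@YT,F[2]],1),"gap",round(s["finger_gap"]*88,2),np.round(s["moment"],2))
E
python3 - <<'E'
from h import *
p,Q=pose(H+[0,0,165],0);move_pose(p,Q)
up=np.array([0,0,1.])
p,Q=pose(H-.3*YT+110*up,12);print(solve_ik(p,Q));move_pose(p,Q);hold(.3);tell("above")
p,_=pose(H-.3*YT+89.5*up,12)
print("hit",move_l(p,rate=20,force_limit=8));tell("down");hold(.3);tell()
w,st=snap("w5");c=read_camera("scene");save(c,"s5.png")
v=cv2.imread("pics/w5.png");b=cv2.resize(cv2.imread("pics/s5.png")[150:246,110:238],(512,384));cv2.imwrite("pics/v5.png",cv2.resize(np.hstack([v,b]),(800,300)))
E
```

```text
[-26.31512442  28.79292784  72.88043989  -8.7233823   86.65390941
 -45.59216685]
above t 13.2 foot-H x,y,z [ -0.44  -0.38 111.45] F x,y,z [ 0.7 -0.5 -3.6] gap 21.15 [ 0.04 -0.25 -0.02]
hit False
down t 14.4 foot-H x,y,z [-5.000e-02 -2.400e-01  8.963e+01] F x,y,z [-0.1  0.2 -3.4] gap 20.72 [ 0.03 -0.27  0.01]
 t 14.7 foot-H x,y,z [-1.000e-02 -2.900e-01  8.954e+01] F x,y,z [ 0.2 -0.2 -3.2] gap 21.25 [ 0.04 -0.26  0.02]
```

View pics/v5.png

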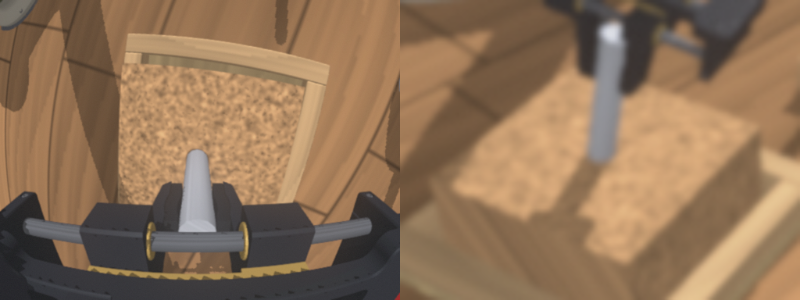

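The dowel leans 12° with its foot in the hole's mouth at about (197,155) in the left half, with no contact force. Next I touch the walls sideways to find the centre.

Run:
```python
from h import *
up=np.array([0,0,1.]);b=H-.3*YT+89.5*up
def go(x,y,lim=None,deg=12,z=89.5,rate=8):
    p,Q=pose(H+x*XT+y*YT+z*up,deg);return move_l(p,frame=Q,rate=rate,force_limit=lim)
for x,y in((3,-.3),(-3,-.3)):
    print(go(x,y,5));tell(f"probe {x}");go(0,-.3);hold(.2)
print(go(0,3,5));tell("probe +y");go(0,-.3);hold(.2);tell("back")
```

```text
True
probe 3 t 15.2 foot-H x,y,z [ 1.07 -0.32 89.3 ] F x,y,z [-3.   0.6 -0.8] gap 20.81 [-0.69 -0.5   0.19]
False
probe -3 t 16.3 foot-H x,y,z [-2.42 -0.35 89.47] F x,y,z [ 5.6  0.7 -1.3] gap 21.09 [ 0.98  0.04 -0.2 ]
True
probe +y t 17.4 foot-H x,y,z [ 0.2   0.44 88.86] F x,y,z [-1.  -1.7 -1.4] gap 20.65 [-0.37  0.03  0.08]
back t 17.9 foot-H x,y,z [ 0.1  -0.26 89.39] F x,y,z [-0.1  1.1 -2.9] gap 20.99 [ 0.08 -0.31  0.01]
```

```bash
cat >> h.py <<'E'
up=np.array([0,0,1.])
def go(x,y,z=89.5,deg=0,lim=None,rate=8):
    p,Q=pose(H+x*XT+y*YT+z*up,deg);return move_l(p,frame=Q,rate=rate,force_limit=lim)
E
python3 - <<'E'
from h import *
go(-.5,0,89.5,12);hold(.2);tell("tilted")
for d in(8,4,0):
    p,Q=pose(H-.5*XT+(.2-.02*d)*YT+89.5*up,d);print(d,move_l(p,frame=Q,rate=20,force_limit=15));tell()
hold(.3);tell("straight")
print(go(-.5,.2,80,lim=10,rate=10));tell("down")
E
```

```text
tilted t 18.4 foot-H x,y,z [-4.900e-01 -1.000e-02  8.948e+01] F x,y,z [ 0.  -0.5 -2.7] gap 20.78 [ 0.09 -0.29 -0.01]
8 False
 t 18.8 foot-H x,y,z [-0.59 -0.17 89.71] F x,y,z [-0.6  0.4 -3. ] gap 20.76 [ 0.02 -0.26  0.02]
4 False
 t 19.2 foot-H x,y,z [-0.57  0.09 89.59] F x,y,z [-0.4  0.8 -3.6] gap 21.04 [ 0.03 -0.17  0.02]
0 False
 t 19.6 foot-H x,y,z [-0.6   0.14 89.58] F x,y,z [ 0.1  1.  -2.9] gap 20.76 [-0.02 -0.09  0.01]
straight t 19.9 foot-H x,y,z [-0.45  0.39 89.43] F x,y,z [-0.   0.  -2.8] gap 20.79 [-0.03 -0.12  0.03]
False
down t 21.0 foot-H x,y,z [-0.54  0.23 80.06] F x,y,z [-0.1  0.6 -3.9] gap 20.99 [-0.   -0.1   0.07]
```

Straight and sliding in freely. Next it goes down to the floor.

Run:
```python
from h import *
print(go(-.5,.2,60,lim=12,rate=15));tell("60")
print(go(-.5,.2,40.5,lim=12,rate=12));tell("floor")
hold(.3);tell()
```

```text
False
60 t 22.5 foot-H x,y,z [-0.58  0.24 60.11] F x,y,z [-0.4 -0.2 -2.7] gap 21.37 [-0.01 -0.12  0.03]
True
floor t 24.0 foot-H x,y,z [-0.59  0.23 41.95] F x,y,z [ 0.2 -0.8  4.2] gap 20.74 [ 0.08  0.09 -0.01]
 t 24.3 foot-H x,y,z [-0.66  0.24 41.95] F x,y,z [ 1.1 -0.7  5.8] gap 20.96 [0.07 0.13 0.03]
```

Run:
```python
from h import *
gripper_open();hold(.3);s=get_state();print(s["finger_gap"])
p=np.array(s["ee_pos"]);print(move_l(p+[0,0,110],rate=100));hold(.5)
w,st=snap("w6");P=wcloud(w,st);c=read_camera("scene");save(c,"s6.png")
a=cv2.imread("pics/w6.png");b=cv2.resize(cv2.imread("pics/s6.png")[130:250,90:250],(512,384));cv2.imwrite("pics/v6.png",cv2.resize(np.hstack([a,b]),(800,300)))
from an import circ
k=np.hypot(P[...,0]-H[0],P[...,1]-H[1])<20
for lo,hi in((95,115),(120,145),(158,165)):
    A=P[k&(P[...,2]>lo)&(P[...,2]<hi)];print(lo,len(A),circ(A[:,:2]) if len(A)>8 else "",A[:,2].max() if len(A) else "")
print(get_state()["time"],get_state()["ft_force"])
```

```text
1.0003042600900454
False
95 119 [ 510.59 -175.3    10.73] 114.9519130534124
120 205 [ 510.6  -175.41   10.74] 144.98072305787122
158 619 [ 510.46 -174.95    7.77] 163.08986443118417
27.5 [-0.06 -0.1  -0.33]
```

View pics/v6.png

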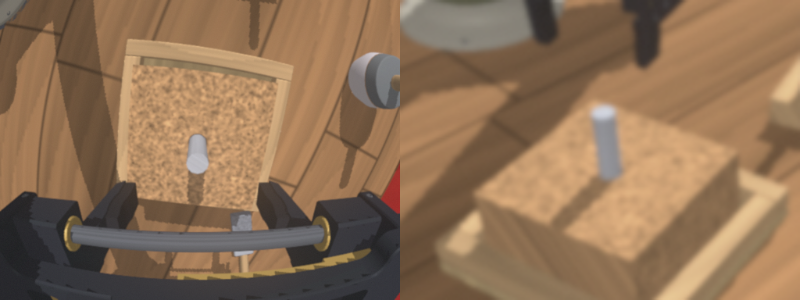

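The dowel stands upright in the hole at (197,153), with its top at about 162 mm and the gripper clear of it.

```bash
python3 -c "
from workcell import *
print(sign_off())"
```

```text
the job is handed in; nothing more can be done
None
```

The thick dowel was started at a 12° lean, straightened and slid fully home; it stands upright and released in the stone's hole, the other things were left alone, and the job was handed in at about 27.5 s (no verdict was returned).

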